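Close the soft-close shoe-care chest

TASK

Close up the shoe-care chest: from behind, push its leaning lid gently past upright and let go, so that its own weight swings it down until it rests a finger's breadth ajar on its spring catch. Then press the front of the lid down by feel until the catch snaps, and keep it pressed fully home with about 14 N for a second to bed the seal, never more than about 20 N, before you let go. Do not slam the lid, and leave the other things alone.

Things in the scene. Friction and masses are not known exactly. Their poses are not given: they have to be found in the camera images.
- chest: Dark cherry shoe-care chest, fixed, 150 (its x) x 260 (its y) x 105 mm high without the lid, brushes and tins inside. It stands up to 10 mm higher or lower from time to time. Origin: centre of the underside; z up, +x from the front (catch side, towards the robot) to the hinge side. A spring catch (steel roller) sits mid-width in the front wall just under the rim.
- lid (a joint): Lid angle, rad: 0 shut, 1.57 upright, 2.05 leaning back on its stop (start). Below about 1.4 it falls by itself in 1.5 to 3 s on a damped hinge. Pushing it upright takes 1 to 6 N, more if faster. It rests at about 0.1 on the catch; pressing at lid_front takes 8 to 16 N until the catch snaps near 0.05, then the force drops and the lid is drawn to 0, a hard stop (about 25 N per mm: go slowly).
- lid_hinge (a point): Point on the hinge axis, mid-width, at the height of the chest's rim. Axes are the lid's own: y along the hinge, -x from hinge to free edge, z out of the outer face (up when shut, backward when open). The lid is a cherry slab, 155 mm from hinge to free edge, 264 mm wide, about 0.55 kg, its underside at z = 0, its outer face at z = 14 mm.
- lid_front (a point): Point on the lid's outer face, mid-width, 130 mm from the hinge axis (25 mm from the free edge): the place to press. With the lid shut it is the top face, 119 mm above the chest's underside.
- tree_a: Cedar shoe tree with a split toe, 180 x 68 x 70 mm, lying on the cork mat beside the chest; bystander. Origin: underside, on its centre line.
- tree_b: The other cedar shoe tree, the same; bystander.
- jack: Cast brass boot jack, forked at one end, 220 x 75 x 26 mm, lying flat; bystander. Origin: underside.
- egg: Marble egg standing in a small brass cup, 52 mm across, 73 mm high; bystander. Origin: centre of the underside.

How it is judged:
By the outcome, as a careful person would: the job done as asked, in the order asked, and still so for the second after the job is handed in, with the robot touching nothing.
It also fails if it takes over 72 s, if anything falls off the work surface, if the arm or the gripper's body presses on something with over 40 N, if the wrist force passes 120 N, or if a joint passes its speed limit or range.

ROBOT

A 6-joint arm with a two-finger parallel gripper is mounted at the origin on the work surface. World frame = base frame: x ahead of the robot, y to its left, z up, the work surface at z = 0. Lengths are in mm, angles in rad, forces in N, time in s.
With the tool pointing down it reaches from about 300 to 775 mm from the base axis. Payload 14.6 kg.
Tool frame: the origin (TCP) lies between the finger pads; the fingertips stand manip.tip_reach ahead of it and the grasp point (between the pads) lies 5 mm behind it (manip.tip_reach is the distance from the TCP to the fingertips, in mm); z points along the fingers, y is the line along which they close (so a half turn about z gives the same grasp; the last joint's range is limited). The gripper opens to 94 mm and grips with 3 to 60 N. Pads are 16 mm wide; open, the fingers measure 119 mm over their backs; the gripper's body (75 mm by 177 mm) begins 78 mm behind the grasp point.
Start: joints at [1.139, 0.3, 1.521, -0, 1.321, -0.067], TCP at [196.216, 513.798, 219.446] pointing down, gripper open.
Joint ranges: [-3.03, 3.03], [-0.79, 2.21], [0.23, 2.52], [-1.04, 4.18], [0, 3.07], [-2.55, 2.55]. Speed limits (rad/s): [2.22, 2.22, 2.57, 3.14, 3.14, 3.14].

INTERFACE

Orientations are given as [roll, pitch, yaw] about the fixed x, y, z axes, in that order (R = Rz(yaw) Ry(pitch) Rx(roll)).
In Python, from cell import manip gives the robot as it stands. The module is installed in compiled form; this text tells all that it offers.
- The arm moves only by the shell command python3 -m creep 'ROWS' [FORCE]. ROWS is JSON, a list of rows, each a list of 3 entries, a list of its own where there are three numbers: the opening, from -1 (shut) to 1 (fully open), then the shift along the tool's x, y, z in cm, then the turn about the tool's z in units of 5 degrees (1.0 is 5 degrees). In form: [[grip, [tx, ty, tz], roll], ...]. A call has 1 to 12 rows; each row is the pose to reach, as a shift and turn from the pose commanded when the call began, along the tool's axes at that moment; what a row does not reach only later rows make up. A row lasts 1/10 s, in which the tool goes at most 50 mm and 8.59 degrees, less where a joint would pass 70% of its speed; a pose out of reach is approached as far as the arm can. A call with a gripper value outside its range is refused whole. The fingers move at their own pace and stop on an object; FORCE is the grip in N (left out, the last holds). Time passes only in rows, so rows that repeat a pose let the fingers close. It gives the time, the measured TCP pose, the force, the opening and the grip force at its end, in the units of the state.
- manip.read_state(): the state, without advancing time (a new reading comes with each control period).
- manip.camera(name): name is "scene" or "top"; returns the picture (384x512x3 uint8, red, green, blue); there is no depth.
- manip.camera_params(name): a dict with "fovy" (degrees; the focal length in pixels is half the picture's height over the tangent of half this angle, whatever the lens; pixels are square), "cx", "cy" (the principal point, pixels), "origin" and "attitude" of the camera in the world. Camera axes: x right, y down, z forward; pixel columns grow to the right and rows downward; lengths in mm; the calibration is good to about 2 mm. A picture is of the moment at which its call begins. camera_params takes no time and is no camera call.
- manip.sign_off(): hands the job in; it is judged then, once.
The state is a dict: "clock": time; "joints": joint angles; "qd": joint speeds; "effort": joint torques, N m; "eef_pos": TCP position; "eef_rot": TCP orientation; "wrist_force": force on the tool from outside, world axes, zero at the start; "moment": the same for the moment, N m; "finger_gap": finger opening in mm; "finger_force": force on a finger pad.
Only numpy, scipy, OpenCV 4.12 (cv2) and the standard library are available. Lean on these libraries where they do the work, as an engineer would, in place of code of your own. Each camera call takes 0.05 s, during which the arm holds its last target. There are 200 camera calls.

## Working session

There is one attempt and no reset: what is moved stays moved. The work goes in short steps, Python scripts to look and compute and a shell command to move; the robot and the scene stay as the last step left them, time stands still between calls to the robot, and variables do not carry over. Pictures are saved under pics/ and viewed, at most 10 in all, crops included, and the job is handed in when it is done.

```bash
mkdir -p pics
python3 - <<'E'
from cell import manip
import cv2
print(manip.read_state(), manip.tip_reach)
for n in("scene","top"):
    print(n,manip.camera_params(n)); cv2.imwrite(f"pics/{n}0.png",manip.camera(n)[:,:,::-1])
E
```

```text
{'clock': 0.0, 'joints': array([ 1.13941865e+00,  3.00486998e-01,  1.52155522e+00, -4.54288057e-05,
        1.32071837e+00, -6.66003934e-02]), 'qd': array([ 0.00063049, -0.00058301, -0.00042529, -0.00099102, -0.00047636,
        0.00198493]), 'effort': array([ 7.07336476e-04, -5.31819892e+01, -3.52721286e+01,  7.08791683e-02,
        2.44335568e-02, -1.56027289e-05]), 'eef_pos': array([196.11980863, 513.58634392, 218.8885466 ]), 'eef_rot': array([-3.14042438e+00, -3.38222406e-05,  2.77682662e+00]), 'wrist_force': array([-0.82284978,  0.92164102, -0.98758441]), 'moment': array([-0.04339249,  0.00679707,  0.00277728]), 'finger_force': 0.0, 'finger_gap': 94.01664070650158} 14.0
scene {'fovy': 52.617505464893966, 'cx': 257.66167265390254, 'cy': 197.23095277877036, 'origin': array([1118.66887736,    6.30843578,  818.27202553]), 'attitude': array([-2.4621169 , -0.00458876,  1.49058408])}
top {'fovy': 51.706311832005554, 'cx': 258.88921220392933, 'cy': 191.23160786130958, 'origin': array([ 294.23962287,   45.5880683 , 1182.85167524]), 'attitude': array([-2.89934620e+00, -1.49901196e-03, -1.59908301e+00])}
```

View pics/scene0.png

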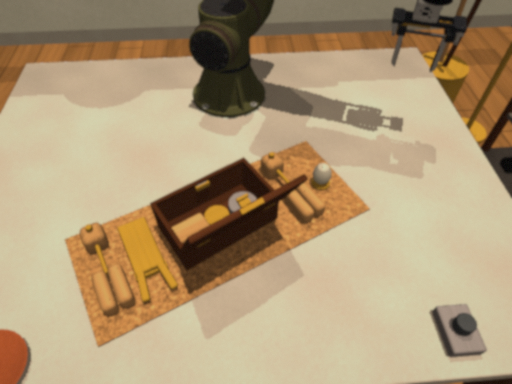

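View pics/top0.png

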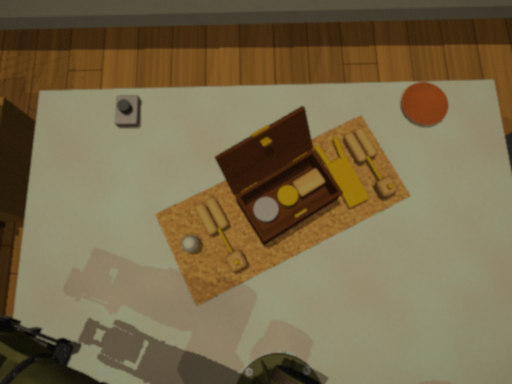

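The scene view shows the chest at about (220,210), open, with its lid leaning away from the robot. Shoe trees lie on both sides, the jack is at (148,258) and the egg at (322,175). In the top view the lid spans about (217,157) to (312,150) and the chest centre is near (285,195). I'll zoom in to read the corners.

Run:
```python
import cv2
a=cv2.imread('pics/top0.png')[95:255,190:350];b=cv2.imread('pics/scene0.png')[140:280,130:320]
cv2.imwrite('pics/ct.png',cv2.resize(a,None,fx=3.75,fy=3.75,interpolation=cv2.INTER_CUBIC))
cv2.imwrite('pics/cs.png',cv2.resize(b,None,fx=4,fy=4,interpolation=cv2.INTER_CUBIC))
```

```text
(no output)
```

View pics/ct.png

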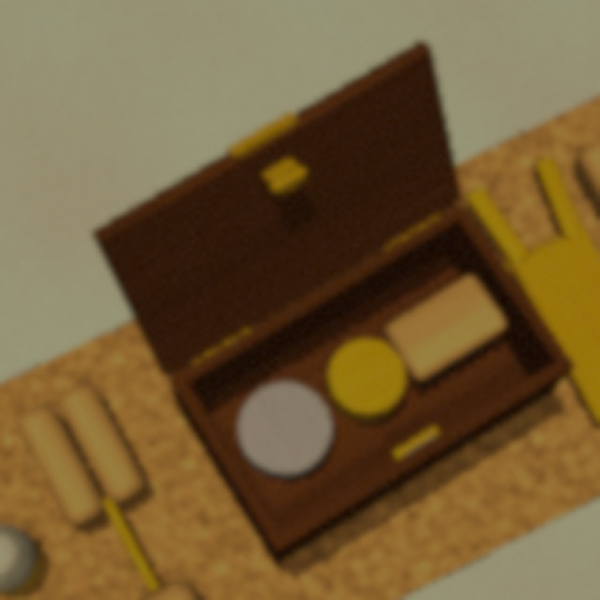

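View pics/cs.png

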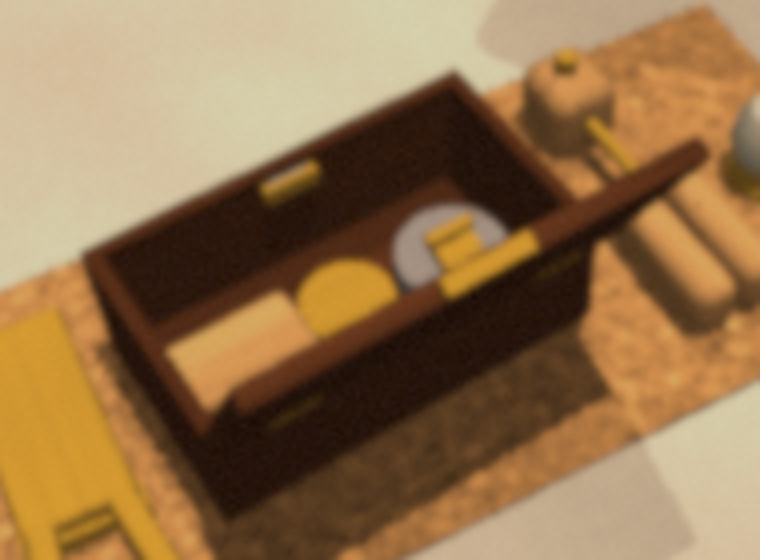

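Readings from the top crop: front rim corners (277,552) and (568,368), lid free-edge corners (97,233) and (425,43). From the scene crop: front rim corners (455,72) and (88,255), back −y rim corner (205,430), lid free-edge corners (700,143) and (235,395). Next I'll triangulate these.

```bash
cat > h.py <<'E'
from cell import manip
import numpy as np
from scipy.spatial.transform import Rotation as R
def ray(n,px):
    p=manip.camera_params(n); f=192/np.tan(np.radians(p['fovy']/2))
    d=np.array([(px[0]-p['cx'])/f,(px[1]-p['cy'])/f,1]); d=R.from_euler('xyz',p['attitude']).apply(d)
    return p['origin'],d/np.linalg.norm(d)
def tri(a,b):
    o1,d1=ray('top',a);o2,d2=ray('scene',b)
    s=np.linalg.lstsq(np.c_[d1,-d2],o2-o1,rcond=None)[0]
    p,q=o1+s[0]*d1,o2+s[1]*d2
    return (p+q)/2,np.linalg.norm(p-q)
def plane(n,px,z):
    o,d=ray(n,px); return o+d*(z-o[2])/d[2]
E
python3 - <<'E'
from h import *
T=lambda x,y:(x/3.75+190,y/3.75+95)
S=lambda x,y:(x/4+130,y/4+140)
for n,a,b in [('frL',T(277,552),S(455,72)),('frR',T(568,368),S(88,255)),('bkR',T(463,203),S(205,432)),('lidL',T(97,233),S(700,143)),('lidR',T(425,43),S(235,395)),('catch',T(415,440),S(290,180)),('clasp',T(264,135),S(490,262))]:
    print(n,*[np.round(v,1) for v in tri(a,b)])
print('bkL@rim',plane('top',T(180,377),105))
print('egg',tri(T(8,558),S(755,140))[0])
E
```

```text
frL [417.1  28.7 109.6] 3.3
frR [ 547.5 -191.9  108.2] 3.7
bkR [ 677.  -119.4  115. ] 6.2
lidL [614.5 142.3 250.4] 1.3
lidR [744.6 -81.4 250.6] 1.8
catch [496.9 -75.8 105.7] 3.0
clasp [680.6  32.  250.8] 5.1
bkL@rim [549.67597551  95.13944144 105.        ]
egg [426.30630568 232.07425339  38.23461992]
```

```bash
python3 -m creep '[[-1,[-2,-0.3,0],0.3],[-1,[-5,-0.8,0],0.8],[-1,[-9,-1.4,0],1.6],[-1,[-13,-2,0],2.5],[-1,[-17,-2.6,0],3.3],[-1,[-21,-3.2,0],4.2],[-1,[-26,-4,0],5.2],[-1,[-31,-4.7,0],6.2],[-1,[-35,-5.3,0],7],[-1,[-38.5,-5.8,0],7.4],[-1,[-40.3,-6.1,0],7.7],[-1,[-41,-6.2,0],7.7]]' 20
```

```text
clock: 1.3
eef_pos: [558.3, 308.3, 218.6]
eef_rot: [-3.14, 0.0, 2.103]
wrist_force: [-0.3, -0.2, -0.0]
finger_gap: 2.0
finger_force: 0.0
```

```bash
python3 -m creep '[[-1,[-1.5,0.2,0],0],[-1,[-4,0.5,0],0],[-1,[-7,1,0],0],[-1,[-10,1,0],0],[-1,[-13,1,0],0],[-1,[-16,1,0],0],[-1,[-19,1,0],0],[-1,[-22,1,0],0],[-1,[-24,1,0],0],[-1,[-24.7,1,0],0],[-1,[-24.7,1,0],0]]'
python3 - <<'E'
from h import *; import cv2
a=manip.camera('scene')[120:270,130:330];b=manip.camera('top')[85:235,190:360]
r=lambda i:cv2.resize(i,(400,600*0+int(400*i.shape[0]/i.shape[1])))[:,:,::-1]
A,B=r(a),r(b);h=min(len(A),len(B));cv2.imwrite('pics/beh.png',np.hstack([A[:h],B[:h]]));print(manip.read_state()['eef_pos'])
E
```

```text
clock: 2.4
eef_pos: [691.4, 102.0, 219.3]
eef_rot: [-3.141, -0.0, 2.105]
wrist_force: [-0.6, 1.0, -0.6]
finger_gap: 0.2
finger_force: 0.0
[691.02334278 103.22322937 219.4757306 ]
```

View pics/beh.png

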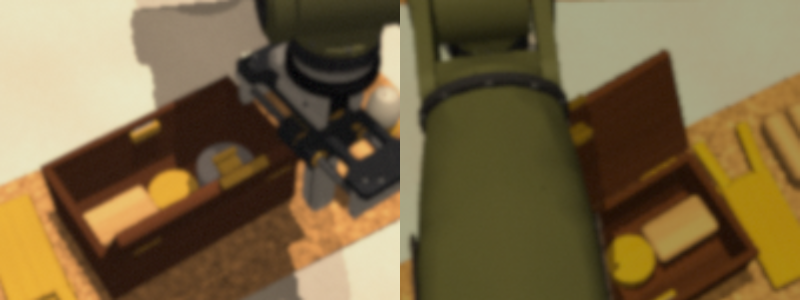

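The fingers are behind the lid, left of centre, and the lid hasn't moved. Starting to push.

```bash
python3 -m creep '[[-1,[0,-0.4,0],0],[-1,[0,-0.9,0],0],[-1,[0,-1.3,0],0],[-1,[0,-1.6,0],0],[-1,[0,-1.9,0],0],[-1,[0,-2.2,0],0],[-1,[0,-2.5,0],0],[-1,[0,-2.8,0],0],[-1,[0,-3.1,0],0],[-1,[0,-3.4,0],0]]'; python3 -m creep '[[-1,[0,-0.3,0],0],[-1,[0,-0.6,0],0],[-1,[0,-0.9,0],0],[-1,[0,-1.2,0],0]]'
```

```text
clock: 3.5
eef_pos: [662.5, 84.9, 220.3]
eef_rot: [3.139, 0.001, 2.105]
wrist_force: [3.8, 2.3, 4.1]
finger_gap: 0.2
finger_force: 2.2
clock: 3.9
eef_pos: [651.6, 78.5, 219.3]
eef_rot: [-3.141, -0.0, 2.105]
wrist_force: [2.2, 1.5, 2.3]
finger_gap: 0.6
finger_force: 1.5
```

```bash
python3 -m creep '[[-1,[0,-0.3,0],0],[-1,[0,-0.6,0],0],[-1,[0,-0.9,0],0],[-1,[0,-1.2,0],0],[-1,[0,-1.5,0],0],[-1,[0,-1.8,0],0],[-1,[0,-2.1,0],0],[-1,[0,-2.4,0],0],[-1,[0,-2.7,0],0],[-1,[0,-3,0],0],[-1,[0,-3.3,0],0],[-1,[0,-3.6,0],0]]'; python3 -m creep '[[-1,[0,-0.2,0],0],[-1,[0,-0.5,0],0],[-1,[0,-0.8,0],0],[-1,[0,-1.1,0],0],[-1,[0,-1.4,0],0],[-1,[0,-1.7,0],0],[-1,[0,-2,0],0]]'
```

```text
clock: 5.1
eef_pos: [620.6, 60.2, 219.4]
eef_rot: [-3.141, -0.0, 2.105]
wrist_force: [0.6, 0.7, 1.5]
finger_gap: 0.3
finger_force: 0.6
clock: 5.8
eef_pos: [603.5, 50.1, 219.5]
eef_rot: [3.141, 0.0, 2.105]
wrist_force: [1.7, 0.2, 1.4]
finger_gap: 0.5
finger_force: 0.7
```

```bash
python3 -m creep '[[-1,[0,-0.3,0],0],[-1,[0,-0.6,0],0],[-1,[0,-0.9,0],0],[-1,[0,-1.2,0],0],[-1,[0,-1.5,0],0]]'; python3 -m creep '[[-1,[0,-0.3,0],0],[-1,[0,-0.6,0],0],[-1,[0,-0.9,0],0]]'
python3 - <<'E'
from h import *; import cv2
cv2.imwrite('pics/p1.png',cv2.resize(manip.camera('scene')[100:280,130:350],None,fx=2.5,fy=2.5)[:,:,::-1])
E
```

```text
clock: 6.3
eef_pos: [590.4, 42.4, 219.3]
eef_rot: [-3.141, -0.0, 2.105]
wrist_force: [1.6, 0.4, -1.0]
finger_gap: 0.8
finger_force: 0.2
clock: 6.6
eef_pos: [582.7, 37.8, 219.4]
eef_rot: [-3.141, -0.0, 2.105]
wrist_force: [-0.0, -0.4, -0.6]
finger_gap: 0.7
finger_force: 0.1
```

View pics/p1.png

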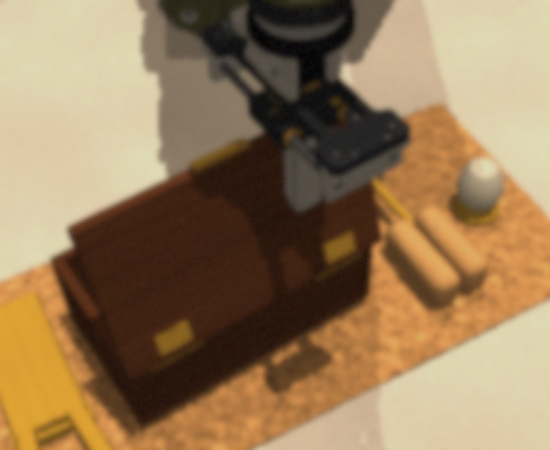

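The lid is past upright and falling away from the fingers. I'll rise clear and wait.

```bash
python3 -m creep '[[-1,[0,0.5,-1],0],[-1,[0,0.8,-3],0],[-1,[0,1,-5],0],[-1,[0,1,-6.5],0],[-1,[0,1,-7],0],[-1,[0,1,-7],0],[-1,[0,1,-7],0],[-1,[0,1,-7],0],[-1,[0,1,-7],0],[-1,[0,1,-7],0],[-1,[0,1,-7],0],[-1,[0,1,-7],0]]';python3 -m creep '[[-1,[0,0,0],0],[-1,[0,0,0],0],[-1,[0,0,0],0],[-1,[0,0,0],0],[-1,[0,0,0],0],[-1,[0,0,0],0],[-1,[0,0,0],0],[-1,[0,0,0],0],[-1,[0,0,0],0],[-1,[0,0,0],0],[-1,[0,0,0],0],[-1,[0,0,0],0]]'
python3 - <<'E'
from h import *; import cv2
cv2.imwrite('pics/p2.png',cv2.resize(manip.camera('scene')[100:280,130:350],None,fx=3.3,fy=3.3)[:,:,::-1])
E
```

```text
clock: 7.85
eef_pos: [591.6, 43.0, 289.4]
eef_rot: [-3.142, -0.0, 2.105]
wrist_force: [-0.1, -0.0, 0.6]
finger_gap: 0.6
finger_force: 0.0
clock: 9.05
eef_pos: [591.6, 43.0, 289.4]
eef_rot: [-3.142, -0.0, 2.105]
wrist_force: [-0.1, 0.3, -0.0]
finger_gap: 0.3
finger_force: 0.0
```

View pics/p2.png

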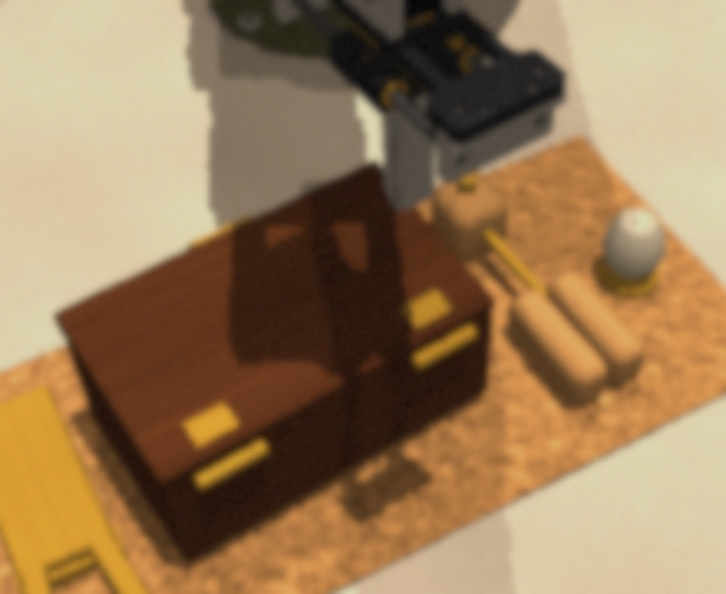

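The lid is down and resting ajar on its catch. Its free-edge corners are at crop (57,318) and (378,165), and its hinge-side corners near (160,478) and (490,298).

Run:
```python
from h import *
c=lambda x,y:(x/3.3+130,y/3.3+100)
for z in (136,141):
    a,b=plane('scene',c(57,318),z),plane('scene',c(378,165),z);m=(a+b)/2
    u=np.array([.862,.507]);print(a,b,m,'lid_front',m[:2]+25*u,np.linalg.norm(a-b))
a,b=[plane('scene',c(*p),124) for p in((160,478),(490,298))];print(a,b,(a+b)/2)
t=np.array([499,-71]);p=manip.read_state()['eef_pos'][:2];d=t-p
print(d@[-.507,.862],d@[.862,.507])
```

```text
[ 547.98134683 -194.83546014  136.        ] [415.49110402  33.02363495 136.        ] [481.73622542 -80.9059126  136.        ] lid_front [503.28622542 -68.2309126 ] 263.57813197540077
[ 552.16360485 -193.3613861   141.        ] [420.64431085  32.82785381 141.        ] [486.40395785 -80.26676615 141.        ] lid_front [507.95395785 -67.59176615] 261.6465114332121
[ 674.70547936 -120.73291367  124.        ] [542.8972797  104.51806597 124.        ] [608.80137953  -8.10742385 124.        ]
-51.355841706331475 -137.63986733595198
```

```bash
python3 -m creep '[[-1,[-0.4,-1,0],0],[-1,[-1.2,-3,0],0],[-1,[-2.1,-5.5,0],0],[-1,[-3,-8,0],0],[-1,[-3.9,-10.5,1],0],[-1,[-4.7,-12.5,3],0],[-1,[-5.1,-13.6,5.5],0],[-1,[-5.1,-13.6,8],0],[-1,[-5.1,-13.6,10],0],[-1,[-5.1,-13.6,11],0],[-1,[-5.1,-13.6,11.5],0],[-1,[-5.1,-13.6,11.5],0]]'
```

```text
clock: 10.3
eef_pos: [500.5, -70.2, 174.6]
eef_rot: [3.142, 0.0, 2.105]
wrist_force: [-0.4, -0.2, 0.3]
finger_gap: 0.0
finger_force: 0.0
```

```bash
python3 -m creep '[[-1,[0,0,0.2],0],[-1,[0,0,0.4],0],[-1,[0,0,0.6],0],[-1,[0,0,0.8],0],[-1,[0,0,1.0],0],[-1,[0,0,1.2],0],[-1,[0,0,1.4],0],[-1,[0,0,1.5],0],[-1,[0,0,1.6],0],[-1,[0,0,1.7],0],[-1,[0,0,1.8],0]]'; python3 -m creep '[[-1,[0,0,0.1],0],[-1,[0,0,0.2],0],[-1,[0,0,0.3],0]]';python3 -m creep '[[-1,[0,0,0.05],0],[-1,[0,0,0.1],0],[-1,[0,0,0.15],0],[-1,[0,0,0.2],0]]'
```

```text
clock: 11.4
eef_pos: [500.5, -70.1, 156.4]
eef_rot: [3.142, 0.0, 2.105]
wrist_force: [-0.2, -0.1, 1.5]
finger_gap: 0.6
finger_force: 0.4
clock: 11.7
eef_pos: [500.4, -70.3, 154.4]
eef_rot: [-3.141, 0.001, 2.105]
wrist_force: [-7.5, -0.8, 15.1]
finger_gap: 0.5
finger_force: 7.4
clock: 12.1
eef_pos: [500.2, -70.4, 152.6]
eef_rot: [-3.141, 0.001, 2.105]
wrist_force: [-10.5, -1.6, 16.8]
finger_gap: 0.2
finger_force: 7.7
```

Contact came at TCP z ≈156.5. The lid's arc is dragging the fingertips sideways, so I'll relieve that and follow the arc as I go down.

```bash
python3 -m creep '[[-1,[0,-0.04,0],0],[-1,[0,-0.08,0],0]]';python3 -m creep '[[-1,[0,-0.01,0.03],0],[-1,[0,-0.01,0.06],0]]'
```

```text
clock: 12.3
eef_pos: [500.0, -70.5, 152.4]
eef_rot: [3.141, 0.001, 2.105]
wrist_force: [-2.5, 1.4, 9.6]
finger_gap: 0.5
finger_force: 4.8
clock: 12.5
eef_pos: [500.0, -70.5, 152.0]
eef_rot: [3.141, 0.001, 2.105]
wrist_force: [-4.2, 1.7, 13.0]
finger_gap: 0.4
finger_force: 6.4
```

```bash
for i in 1 ; do python3 -m creep '[[-1,[0,-0.02,0.03],0],[-1,[0,-0.03,0.06],0]]'; done | grep -E "eef_pos|wrist"; python3 -m creep '[[-1,[0,-0.015,0.03],0],[-1,[0,-0.03,0.06],0]]' | grep -E "eef_pos|wrist"
```

```text
eef_pos: [499.8, -70.6, 151.3]
wrist_force: [-2.2, 2.1, 9.2]
eef_pos: [499.6, -70.7, 150.4]
wrist_force: [0.0, 3.0, 4.8]
```

```bash
for m in 1; do python3 -m creep '[[-1,[0,-0.01,0.05],0],[-1,[0,-0.02,0.1],0],[-1,[0,-0.03,0.15],0]]'; python3 -m creep '[[-1,[0,-0.01,0.05],0],[-1,[0,-0.02,0.1],0],[-1,[0,-0.03,0.15],0]]';python3 -m creep '[[-1,[0,0,0.05],0],[-1,[0,-0.01,0.1],0]]'; done | grep -E "eef_pos|wrist"
```

```text
eef_pos: [498.8, -71.0, 147.9]
wrist_force: [0.3, 0.6, -0.0]
eef_pos: [498.6, -71.2, 146.5]
wrist_force: [-0.6, -0.9, 0.1]
eef_pos: [498.6, -71.2, 145.6]
wrist_force: [-0.4, -0.0, -0.2]
```

The catch has snapped and the lid drew itself away from the tip. I'll approach the hard stop in small steps.

```bash
(python3 -m creep '[[-1,[0,0,0.03],0],[-1,[0,0,0.06],0],[-1,[0,0,0.1],0]]'; python3 -m creep '[[-1,[0,0,0.02],0],[-1,[0,0,0.04],0]]') | grep -E "eef_pos|wrist"
```

```text
eef_pos: [498.7, -71.2, 144.7]
wrist_force: [-0.5, -0.9, 0.9]
eef_pos: [498.6, -71.2, 144.2]
wrist_force: [-0.0, -0.4, -0.3]
```

```bash
(python3 -m creep '[[-1,[0,0,0.02],0],[-1,[0,0,0.03],0]]'; python3 -m creep '[[-1,[0,0,0.02],0],[-1,[0,0,0.03],0]]') | grep -E "eef_pos|wrist"
```

```text
eef_pos: [498.6, -71.2, 143.9]
wrist_force: [0.0, 0.0, -0.8]
eef_pos: [498.6, -71.2, 143.6]
wrist_force: [0.6, 0.3, 1.0]
```

```bash
(python3 -m creep '[[-1,[0,0,0.02],0],[-1,[0,0,0.03],0]]') | grep -E "eef_pos|wrist"
```

```text
eef_pos: [498.6, -71.2, 143.3]
wrist_force: [-0.3, 0.6, 0.7]
```

```bash
(python3 -m creep '[[-1,[0,0,0.02],0],[-1,[0,0,0.03],0]]';python3 -m creep '[[-1,[0,0,0.02],0],[-1,[0,0,0.03],0]]') | grep -E "eef_pos|wrist"
```

```text
eef_pos: [498.6, -71.2, 143.1]
wrist_force: [-0.6, 0.6, 1.5]
eef_pos: [498.6, -71.2, 143.0]
wrist_force: [-2.0, 0.8, 5.7]
```

```bash
(python3 -m creep '[[-1,[0,0,0.02],0],[-1,[0,0,0.03],0]]') | grep -E "eef_pos|wrist"
```

```text
eef_pos: [498.7, -71.2, 143.0]
wrist_force: [-4.3, -0.2, 9.3]
```

```bash
(python3 -m creep '[[-1,[0,-0.02,0.02],0],[-1,[0,-0.03,0.03],0]]') | grep -E "eef_pos|wrist"
```

```text
eef_pos: [498.6, -71.3, 142.9]
wrist_force: [-2.2, 1.4, 11.0]
```

```bash
(python3 -m creep '[[-1,[0,-0.01,0.02],0],[-1,[0,-0.01,0.025],0]]';python3 -m creep '[[-1,[0,0,0],0],[-1,[0,0,0],0]]') | grep -E "eef_pos|wrist"
```

```text
eef_pos: [498.6, -71.2, 142.9]
wrist_force: [-3.2, 3.1, 13.2]
eef_pos: [498.6, -71.3, 142.9]
wrist_force: [-3.3, 2.4, 13.0]
```

```bash
(python3 -m creep '[[-1,[0,0,0.007],0],[-1,[0,0,0.007],0],[-1,[0,0,0.007],0]]';python3 -m creep '[[-1,[0,0,0],0],[-1,[0,0,0],0],[-1,[0,0,0],0],[-1,[0,0,0],0],[-1,[0,0,0],0],[-1,[0,0,0],0]]';python3 -m creep '[[-1,[0,0,0],0],[-1,[0,0,0],0],[-1,[0,0,0],0],[-1,[0,0,0],0],[-1,[0,0,0],0],[-1,[0,0,0],0]]') | grep -E "clock|eef_pos|wrist"
```

```text
clock: 16.3
eef_pos: [498.6, -71.3, 142.9]
wrist_force: [-3.3, 3.2, 11.6]
clock: 16.9
eef_pos: [498.6, -71.3, 142.9]
wrist_force: [-3.7, 2.6, 11.8]
clock: 17.5
eef_pos: [498.6, -71.3, 142.9]
wrist_force: [-4.4, 1.5, 12.7]
```

A bit under 14 N. I'll add a touch more and hold again.

```bash
(python3 -m creep '[[-1,[0,0,0.015],0],[-1,[0,0,0.015],0],[-1,[0,0,0.015],0]]';for i in 1; do python3 -m creep '[[-1,[0,0,0],0],[-1,[0,0,0],0],[-1,[0,0,0],0]]';python3 -m creep '[[-1,[0,0,0],0],[-1,[0,0,0],0],[-1,[0,0,0],0]]';python3 -m creep '[[-1,[0,0,0],0],[-1,[0,0,0],0],[-1,[0,0,0],0]]';python3 -m creep '[[-1,[0,0,0],0],[-1,[0,0,0],0],[-1,[0,0,0],0]]';python3 -m creep '[[-1,[0,0,0],0],[-1,[0,0,0],0],[-1,[0,0,0],0]]'; done) | grep -E "clock|wrist"
```

```text
clock: 17.8
wrist_force: [-4.6, 3.0, 14.0]
clock: 18.1
wrist_force: [-4.3, 2.5, 14.3]
clock: 18.4
wrist_force: [-4.9, 2.3, 15.2]
clock: 18.7
wrist_force: [-4.3, 2.3, 14.8]
clock: 19.0
wrist_force: [-4.7, 2.6, 14.1]
clock: 19.3
wrist_force: [-4.5, 2.4, 15.4]
```

Held at about 14.5 N for 1.5 s. Releasing upward and checking.

```bash
python3 -m creep '[[-1,[0,0,-0.05],0],[-1,[0,0,-0.2],0],[-1,[0,0,-0.6],0],[-1,[0,0,-2],0],[-1,[0,0,-4],0],[-1,[0,0,-7],0],[-1,[0,0,-10],0],[-1,[0,0,-12],0],[-1,[0,0,-13],0],[-1,[0,0,-13],0],[-1,[0,0,-13],0]]'
python3 - <<'E'
from h import *; import cv2
cv2.imwrite('pics/p3.png',cv2.resize(manip.camera('scene')[100:300,100:360],None,fx=3,fy=3)[:,:,::-1])
E
```

```text
clock: 20.4
eef_pos: [498.0, -71.4, 270.6]
eef_rot: [-3.141, -0.001, 2.105]
wrist_force: [0.3, 0.2, -0.5]
finger_gap: 0.6
finger_force: 0.0
```

View pics/p3.png

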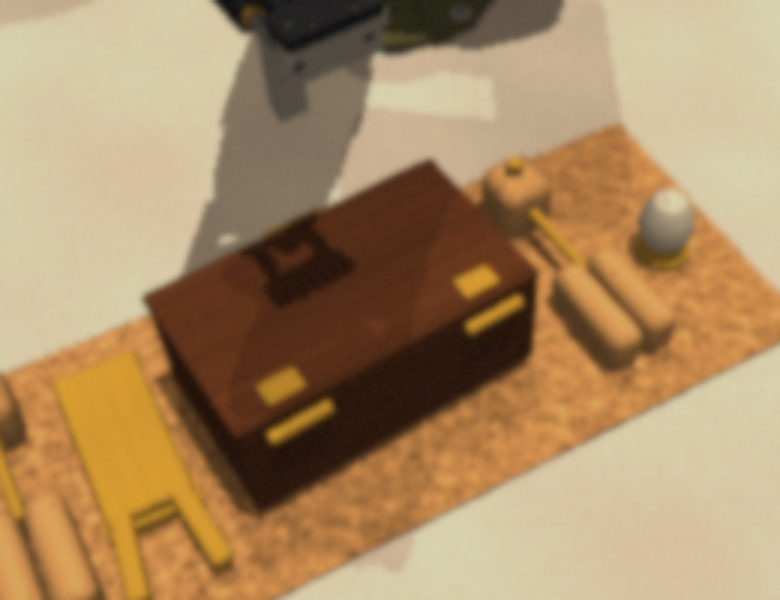

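The lid is shut flat: its front corners at crop (148,298) and (432,160) are lower than before. The bystanders haven't moved and the gripper is clear.

```bash
python3 -c "
from cell import manip
print(manip.sign_off())"
```

```text
the job is handed in; nothing more can be done
None
```

The chest is shut and handed in: the lid fell onto its catch, snapped under pressing, and was held at about 14.5 N for 1.5 s; the highest reading was about 17 N straight down (20 N counting sideways drag), and nothing else visibly moved.

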